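# Put the glues back in the caddy on the fossil-preparation bench

### The job

Put the four white glue bottles back into the blue caddy, each standing upright on the floor of the compartment whose liner has the colour of its cap. Leave the two brown solvent bottles standing where they are, whatever their cap colour, and let no bottle fall over.

Things in the scene. Friction and masses are not known exactly. Their poses are not given: they have to be found in the camera images.
- glue_red_center (a point): White plastic glue bottle with a RED cap, loose, standing upright on the bench; moves. Round, 92 mm tall: straight body 34 mm in diameter from the foot to 62 mm up, short shoulder to 70 mm, then the cap, 21 mm wide, to 92 mm. About 70 g. The point is the bottle's centre, 46 mm above its foot, on its axis; z is up along the bottle.
- glue_yellow_center (a point): White plastic glue bottle with a YELLOW cap, loose, standing upright on the bench; moves. Round, 92 mm tall: straight body 34 mm in diameter from the foot to 62 mm up, short shoulder to 70 mm, then the cap, 21 mm wide, to 92 mm. About 70 g. The point is the bottle's centre, 46 mm above its foot, on its axis; z is up along the bottle.
- glue_green_center (a point): White plastic glue bottle with a GREEN cap, loose, standing upright on the bench; moves. Round, 92 mm tall: straight body 34 mm in diameter from the foot to 62 mm up, short shoulder to 70 mm, then the cap, 21 mm wide, to 92 mm. About 70 g. The point is the bottle's centre, 46 mm above its foot, on its axis; z is up along the bottle.
- glue_black_center (a point): White plastic glue bottle with a BLACK cap, loose, standing upright on the bench; moves. Round, 92 mm tall: straight body 34 mm in diameter from the foot to 62 mm up, short shoulder to 70 mm, then the cap, 21 mm wide, to 92 mm. About 70 g. The point is the bottle's centre, 46 mm above its foot, on its axis; z is up along the bottle.
- liner_red: Red floor liner, 64 x 64 x 2 mm, of one of the 2 x 2 compartments of the fixed blue caddy. Origin: centre of its underside, 5 mm above the bench (top face 7 mm); x, y along its sides. Caddy: 148 x 148 mm outside, compartments 66 mm square inside, centres 72 mm apart, walls and dividers 5 mm thick, tops 28 mm above the bench. Colours' places and the caddy's place change.
- liner_yellow: Yellow floor liner, 64 x 64 x 2 mm, of one of the 2 x 2 compartments of the fixed blue caddy. Origin: centre of its underside, 5 mm above the bench (top face 7 mm); x, y along its sides. Caddy: 148 x 148 mm outside, compartments 66 mm square inside, centres 72 mm apart, walls and dividers 5 mm thick, tops 28 mm above the bench. Colours' places and the caddy's place change.
- liner_green: Green floor liner, 64 x 64 x 2 mm, of one of the 2 x 2 compartments of the fixed blue caddy. Origin: centre of its underside, 5 mm above the bench (top face 7 mm); x, y along its sides. Caddy: 148 x 148 mm outside, compartments 66 mm square inside, centres 72 mm apart, walls and dividers 5 mm thick, tops 28 mm above the bench. Colours' places and the caddy's place change.
- liner_black: Black floor liner, 64 x 64 x 2 mm, of one of the 2 x 2 compartments of the fixed blue caddy. Origin: centre of its underside, 5 mm above the bench (top face 7 mm); x, y along its sides. Caddy: 148 x 148 mm outside, compartments 66 mm square inside, centres 72 mm apart, walls and dividers 5 mm thick, tops 28 mm above the bench. Colours' places and the caddy's place change.
- solvent_red_center (a point): Look-alike to be left alone: dark BROWN solvent bottle with a red cap, loose, the same shape and size as the glue bottles (34 mm in diameter, 92 mm tall), about 90 g. The point is its centre, 46 mm above its foot; z up along it. (Nearby, on the side away from the caddy, a fixed rock slab on a board, 42 mm high, is not part of the job.)
- solvent_green_center (a point): Look-alike to be left alone: dark BROWN solvent bottle with a green cap, loose, the same shape and size as the glue bottles (34 mm in diameter, 92 mm tall), about 90 g. The point is its centre, 46 mm above its foot; z up along it. (Nearby, on the side away from the caddy, a fixed rock slab on a board, 42 mm high, is not part of the job.)

How it is judged (in metres and radians):
At the end, for the whole second after the job is handed in: Each white bottle stands on the liner of its cap's colour (axis within 18 mm of the liner's centre along each side, foot on the floor, tilt under 0.15 rad), at rest and released; both brown bottles are upright, at rest and within 30 mm of where they began (x of glue_red_center in the frame of liner_red between -0.018 and 0.018 m and y of glue_red_center in the frame of liner_red between -0.018 and 0.018 m and z of glue_red_center in the frame of liner_red between 0.043 and 0.054 m and angle between each of glue_red_center, glue_yellow_center, glue_green_center, glue_black_center, solvent_red_center, solvent_green_center's own z axis and vertical below 0.15 rad and linear speed of each of glue_red, glue_yellow, glue_green, glue_black, solvent_red, solvent_green below 0.02 m/s and x of glue_yellow_center in the frame of liner_yellow between -0.018 and 0.018 m and y of glue_yellow_center in the frame of liner_yellow between -0.018 and 0.018 m and z of glue_yellow_center in the frame of liner_yellow between 0.043 and 0.054 m and x of glue_green_center in the frame of liner_green between -0.018 and 0.018 m and y of glue_green_center in the frame of liner_green between -0.018 and 0.018 m and z of glue_green_center in the frame of liner_green between 0.043 and 0.054 m and x of glue_black_center in the frame of liner_black between -0.018 and 0.018 m and y of glue_black_center in the frame of liner_black between -0.018 and 0.018 m and z of glue_black_center in the frame of liner_black between 0.043 and 0.054 m and distance of each of solvent_red_center, solvent_green_center from where it was at the start of the episode below 0.03 m); the robot touches nothing.
It fails at once if the brown bottle with the red cap is moved more than 30 mm (distance of solvent_red_center from where it was at the start of the episode above 0.03 m).
It fails at once if the brown bottle with the green cap is moved more than 30 mm (distance of solvent_green_center from where it was at the start of the episode above 0.03 m).
It fails at once if a bottle falls over (tilts more than 57 degrees) (angle between any of glue_red_center, glue_yellow_center, glue_green_center, glue_black_center, solvent_red_center, solvent_green_center's own z axis and vertical above 1 rad).
It also fails if it takes over 93 s, if anything falls off the work surface, if the arm or the gripper's body presses on something with over 40 N, if the wrist force passes 120 N, or if a joint passes its speed limit or range.

### The arm

A 6-joint arm with a two-finger parallel gripper is mounted at the origin on the work surface. World frame = base frame: x ahead of the robot, y to its left, z up, the work surface at z = 0. Lengths are in m, angles in degrees, forces in N, time in s.
With the tool pointing down it reaches from about 0.275 to 0.75 m from the base axis. Payload 10.2 kg.
Tool frame: the origin (TCP) lies at the centre of the arm's flange, where the gripper is bolted on; the fingertips stand 173 mm ahead of it and the grasp point (between the pads) lies 155 mm ahead of it; z points along the fingers, y is the line along which they close (so a half turn about z gives the same grasp; the last joint's range is limited). The gripper opens to 85 mm and grips with 20 to 120 N. Pads are 22 mm wide; open, the fingers measure 114 mm over their backs; the gripper's body (76 mm by 85 mm) begins 54 mm behind the grasp point. The pads swing forward as they close: fully open they stand 13 mm farther back than shut.
Start: joints at [-84.477, 17.928, 85.812, -0, 76.261, -12.8], TCP at [0.165, -0.498, 0.405] pointing down, gripper open.
Joint ranges: [-168.41, 168.41], [-55.51, 124.54], [10.69, 146.95], [-70.63, 250.63], [1, 178], [-165.06, 165.06]. Speed limits (degrees/s): [136.94, 136.94, 172.46, 180, 180, 180].

### API

Orientations are given as [roll, pitch, yaw] about the fixed x, y, z axes, in that order (R = Rz(yaw) Ry(pitch) Rx(roll)).
In Python, from station import robot gives the robot as it stands.
- The arm moves only by the tool apply_moves, never from a script. Its argument "series" is a list of rows, each an object of numbers: "tx", "ty", "tz": the shift along the tool's x, y, z in mm; "roll": the turn about the tool's z in rad; "hand": the opening in per cent of the stroke, from 0 (shut) to 100 (fully open). A call has 1 to 20 rows; each row shifts and turns the commanded pose from where the row before left it, along the tool's axes as they then stand; what a row does not reach is not made up. A row lasts 1/12 s, in which the tool goes at most 41.7 mm and 7.16 degrees, less where a joint would pass 70% of its speed; a pose out of reach is approached as far as the arm can. A call with a gripper value outside its range is refused whole. The fingers move at their own pace and stop on an object; the grip force is fixed at half the most. Time passes only in rows, so rows that do not move let the fingers close. It gives the time, the measured TCP pose, the force, the opening and the grip force at its end, in the units of the state.
- robot.get_obs(): the state, without advancing time (a new reading comes with each control period).
- robot.read_camera(name): name is "scene" or "top" or "wrist"; returns (picture, depth): 400x640x3 uint8, red, green, blue; 400x640 float32, m along the optical axis (not along the pixel's ray), 0 where there is no reading.
- robot.camera_info(name): a dict with "intrinsics" (3x3 intrinsics, pixels), "camera_from_world" (4x4, takes a point from world to camera coordinates); the wrist camera has in their place "hand_eye" (4x4, takes a point from camera to tool coordinates, whose origin is the TCP and whose axes are the flange's). Camera axes: x right, y up, looking along -z (the intrinsics and any distortion apply to the point x, -y, -z); pixel columns grow to the right and rows downward; lengths in m; the calibration is good to about 2 mm. A picture is of the moment at which its call begins: read the wrist's pose just before it. camera_info takes no time and is no camera call.
- robot.sign_off(): hands the job in; it is judged then, once.
The state is a dict: "clock": time; "q": joint angles; "joint_vel": joint speeds; "joint_efforts": joint torques, N m; "tool_pos": TCP position; "orientation": TCP orientation; "contact_force": force on the tool from outside, world axes, zero at the start; "ft_torque": the same for the moment, N m; "grip_width": opening from 0.0 (shut) to 1.0 (fully open); "grasp_force": force on a finger pad.
Only numpy, scipy, OpenCV 4.12 (cv2) and the standard library are available. Lean on these libraries where they do the work, as an engineer would, in place of code of your own. Each camera call takes 0.05 s, during which the arm holds its last target. There are 200 camera calls.

## Working session

There is one attempt and no reset: what is moved stays moved. The work goes in short steps, Python scripts to look and compute and a tool call to move; the robot and the scene stay as the last step left them, time stands still between calls to the robot, and variables do not carry over. Pictures are saved under pics/ and viewed, at most 14 in all, crops included, and the job is handed in when it is done.

Besides the shell and the picture viewer there is one more tool, called as name(argument=value, ...) on one line, values as JSON. apply_moves: Moves the arm, as the interface text tells. Its arguments: {"type":"object","properties":{"series":{"type":"array","items":{"type":"object","properties":{"tx":{"type":"number"},"ty":{"type":"number"},"tz":{"type":"number"},"roll":{"type":"number"},"hand":{"type":"number"}}}}},"required":["series"]}

```bash
ls; mkdir -p pics; python3 - <<'E'
from station import robot
import cv2,numpy as np
o=robot.get_obs();print(o)
for n in ["top","scene"]:
    p,d=robot.read_camera(n);cv2.imwrite(f"pics/{n}0.png",p[:,:,::-1]);np.savez(f"{n}0.npz",p=p,d=d)
    print(n,robot.camera_info(n))
print(robot.camera_info("wrist"))
E
```

```text
pics
{'clock': 0.0, 'q': array([-8.44769414e+01,  1.79596324e+01,  8.58548018e+01, -1.09012123e-03,
        7.62590018e+01, -1.27985742e+01]), 'joint_vel': array([ 0.00662358,  0.0403557 , -0.08699162,  0.04432518,  0.04257527,
       -0.13531197]), 'joint_efforts': array([-1.41340442e-04, -4.12264001e+01, -2.59743780e+01, -1.82861913e-04,
        4.10978770e-03,  1.38850203e-05]), 'tool_pos': array([ 0.16502882, -0.49834823,  0.40412804]), 'orientation': array([-1.79928154e+02, -1.52355593e-02,  1.83218829e+01]), 'contact_force': array([0.87410232, 0.59170385, 0.56703927]), 'ft_torque': array([ 0.00475541, -0.01799816, -0.01851545]), 'grasp_force': 0.0, 'grip_width': 1.0021348551427132}
top {'intrinsics': array([[374.25636861,   0.        , 317.58046497],
       [  0.        , 374.25636861, 200.43170174],
       [  0.        ,   0.        ,   1.        ]]), 'camera_from_world': array([[ 0.00785678, -0.9997148 ,  0.02255181, -0.02013604],
       [ 0.99360353,  0.01034543,  0.11244996, -0.5692766 ],
       [-0.1126512 ,  0.02152406,  0.99340144, -0.88447363],
       [ 0.        ,  0. 
[... 304 characters left out ...]
-0.29088807,  0.43293327,  0.85320157,  0.09105457],
       [ 0.46868211, -0.71295869,  0.52156207, -1.58219045],
       [ 0.        ,  0.        ,  0.        ,  1.        ]])}
{'intrinsics': array([[290.37504206,   0.        , 317.3514229 ],
       [  0.        , 290.37504206, 199.49227411],
       [  0.        ,   0.        ,   1.        ]]), 'hand_eye': array([[ 1.04949383e-03,  9.57654480e-01,  2.87918037e-01,
         7.23928957e-02],
       [ 9.99999426e-01, -9.43443602e-04, -5.07089583e-04,
         1.05566184e-04],
       [-2.13982180e-04,  2.87918404e-01, -9.57654921e-01,
         3.05698120e-02],
       [ 0.00000000e+00,  0.00000000e+00,  0.00000000e+00,
         1.00000000e+00]])}
```

View pics/top0.png

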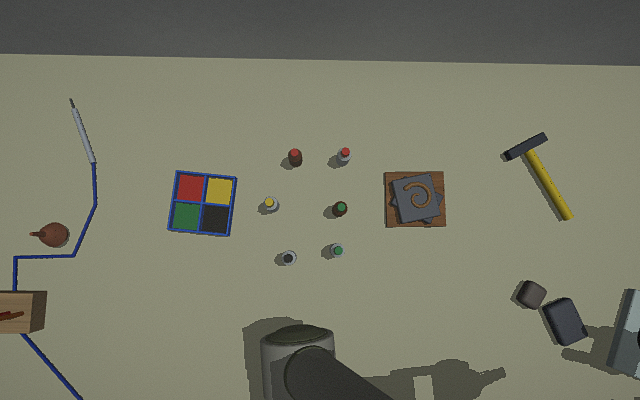

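View pics/scene0.png

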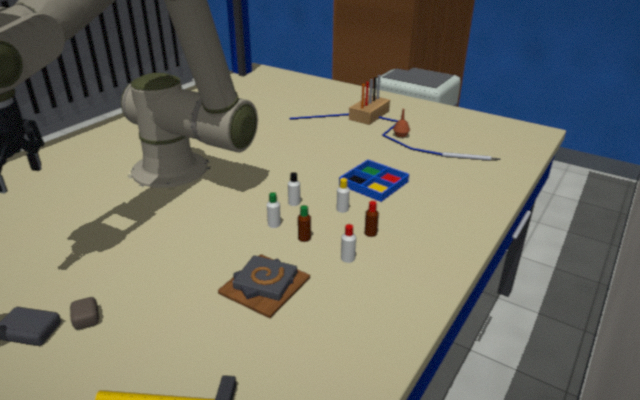

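The top view shows the caddy at about (203,204), with liners red (191,188), yellow (220,191), green (187,217) and black (215,220). The white bottles have red (344,155), yellow (270,204), green (337,250) and black (288,258) caps. The browns are at (295,157) and (340,209), and the slab is at (415,199).

```bash
cat > h.py <<'E'
import numpy as np,cv2
from station import robot
def cloud(name,d,T=None):
    i=robot.camera_info(name);K=i["intrinsics"];v,u=np.mgrid[:400,:640]
    P=np.stack([(u-K[0,2])/K[0,0]*d,-(v-K[1,2])/K[1,1]*d,-d],-1)
    M=np.linalg.inv(i["camera_from_world"]) if T is None else T@i["hand_eye"]
    return P@M[:3,:3].T+M[:3,3]
E
python3 - <<'E'
from h import *
f=np.load("top0.npz");W=cloud("top",f["d"]);p=f["p"]
S=np.load("scene0.npz");WS=cloud("scene",S["d"]).reshape(-1,3)
print("table z",np.median(W[100:140,220:280,2]),W[270:290,300:320,2].mean())
B=dict(red=(344,155),yellow=(270,204),green=(337,250),black=(288,258),Bred=(295,157),Bgreen=(340,209))
for n,(u,v) in B.items():
    A=W[v-20:v+20,u-20:u+20].reshape(-1,3);A=A[A[:,2]>.015]
    c=A[A[:,2]>.088]; m=c[:,:2].mean(0); mm=(c[:,:2].max(0)+c[:,:2].min(0))/2
    s=WS[(np.hypot(*(WS[:,:2]-m).T)<.03)&(WS[:,2]>.012)]
    b=s[s[:,2]<.058]
    # fit circle r=.017 to scene body points
    from scipy.optimize import least_squares
    r=least_squares(lambda q:np.hypot(b[:,0]-q[0],b[:,1]-q[1])-.017,m,loss="soft_l1",f_scale=.002)
    b2=A[(A[:,2]<.058)];r2=least_squares(lambda q:np.hypot(b2[:,0]-q[0],b2[:,1]-q[1])-.017,m,loss="soft_l1",f_scale=.002)
    print(n,len(c),m.round(4),mm.round(4),"zmax",A[:,2].max().round(4),"scene",r.x.round(4),len(b),"topbody",r2.x.round(4),len(b2))
hsv=cv2.cvtColor(p,cv2.COLOR_RGB2HSV)
L=dict(red=(191,188),yellow=(220,191),green=(187,217),black=(215,220))
for n,(u,v) in L.items():
    print(n,hsv[v,u],W[v-4:v+5,u-4:u+5].reshape(-1,3).mean(0).round(4))
R=W[160:248,155:250].reshape(-1,3);R=R[(R[:,2]>.022)&(R[:,2]<.035)]
print("caddy rim",cv2.minAreaRect((R[:,:2]*1000).astype(np.float32)),len(R),np.median(R[:,2]))
s=WS[(WS[:,2]>.022)&(WS[:,2]<.035)&(np.hypot(WS[:,0]-R[:,0].mean(),WS[:,1]-R[:,1].mean())<.12)]
print("scene rim",cv2.minAreaRect((s[:,:2]*1000).astype(np.float32)))
# wall/divider fit on rim points
from scipy.optimize import minimize
for nm,Q in (("top",R[:,:2]),("scene",s[:,:2])):
    def cost(q):
        a=np.radians(q[2]);d=(Q-q[:2]/1000)@np.array([[np.cos(a),-np.sin(a)],[np.sin(a),np.cos(a)]])
        e=np.abs(d)[...,None]-np.array([0,.0715]); return np.minimum(np.abs(e).min((1,2)),.008).sum()
    c=Q.mean(0)*1000
    best=min((minimize(cost,[*c,a],method="Nelder-Mead") for a in range(-20,21,5)),key=lambda r:r.fun);print(nm,best.x,best.fun/len(Q))
A=W[165:235,375:455].reshape(-1,3);A=A[A[:,2]>.01];print("slab",A.min(0),A.max(0))
E
```

```text
table z 0.00020588020668027562 0.004647590503879745
red 54 [ 0.671  -0.0739] [ 0.5765 -0.0406] zmax 0.9431 scene [ 0.6777 -0.0768] 236 topbody [ 0.6798 -0.0773] 56
yellow 59 [0.5509 0.0901] [0.5167 0.0557] zmax 0.9431 scene [0.557  0.0985] 187 topbody [0.5592 0.0986] 29
green 61 [ 0.4521 -0.0515] [ 0.4538 -0.0325] zmax 0.9431 scene [ 0.4481 -0.0607] 206 topbody [ 0.4499 -0.0615] 16
black 59 [0.4326 0.0514] [0.4445 0.0328] zmax 0.9431 scene [0.4292 0.0537] 187 topbody [0.431  0.0534] 8
Bred 57 [0.6565 0.0389] [0.5745 0.028 ] zmax 0.9431 scene [0.6732 0.0429] 137 topbody [0.6459 0.0387] 48
Bgreen 57 [ 0.5445 -0.0632] [ 0.5119 -0.0359] zmax 0.9431 scene [ 0.547  -0.0668] 221 topbody [ 0.5494 -0.0676] 27
red [  2 181 138] [0.6004 0.3023 0.0071]
yellow [ 26 169 157] [0.5936 0.2298 0.0067]
green [ 67 129  99] [0.5275 0.3088 0.007 ]
black [35 30 51] [0.5207 0.2393 0.0073]
caddy rim ((562.2447509765625, 270.03564453125), (148.82432556152344, 147.81297302246094), 84.36651611328125) 786 0.02663096779426888
scene rim ((561.3358154296875, 268.80712890625), (156.1555938720703, 152.77865600585938), 85.59314727783203)
top [562.00252916 269.4056134   -5.56324741] 0.0013357361999891573
scene [561.75687052 268.30807479  -5.63584275] 0.001972067497134338
slab [ 0.46615643 -0.336485    0.01000178] [0.65064971 0.00479657 0.94310662]
```

```bash
python3 - <<'E'
from h import *
from scipy.optimize import least_squares
f=np.load("top0.npz");W=cloud("top",f["d"]);W[f["d"]<=0]=9
S=np.load("scene0.npz");WS=cloud("scene",S["d"]);WS=WS[S["d"]>0]
B=dict(red=(.678,-.077),yellow=(.557,.0985),green=(.449,-.061),black=(.43,.0535),Bred=(.673,.043),Bgreen=(.548,-.067))
T=W.reshape(-1,3)
for n,m in B.items():
    o=[n]
    for Q in (T,WS):
        a=Q[(np.hypot(*(Q[:,:2]-m).T)<.035)&(Q[:,2]<.1)]
        c=a[a[:,2]>.086];b=a[(a[:,2]<.058)&(a[:,2]>.012)]
        r=least_squares(lambda q:np.hypot(b[:,0]-q[0],b[:,1]-q[1])-.017,m,loss="soft_l1",f_scale=.002).x
        o+=[len(c),(c[:,:2].mean(0)*1e3).round(1),((c[:,:2].max(0)+c[:,:2].min(0))*500).round(1),(r*1e3).round(1)]
    print(*o)
A=W[165:235,375:455].reshape(-1,3);A=A[(A[:,2]>.01)&(A[:,2]<1)];print("slab",A.min(0),A.max(0))
E
```

```text
red 55 [678.4 -76.8] [678.6 -76.7] [679.8 -77.3] 50 [679.5 -79.2] [677.4 -77.9] [677.7 -76.8]
yellow 56 [558.4  98.1] [558.3  98.4] [559.2  98.6] 39 [558.6  94.9] [556.9  96. ] [557.   98.5]
green 54 [449.7 -60.9] [449.4 -60.9] [449.9 -61.5] 42 [450.6 -64. ] [450.  -63.3] [448.1 -60.7]
black 57 [431.4  53.1] [431.8  52.9] [431.   53.4] 34 [431.6  50.7] [430.6  50.7] [429.2  53.7]
Bred 57 [674.2  42.1] [674.7  42. ] [675.8  42.3] 44 [674.9  39.9] [674.5  42. ] [673.6  42.6]
Bgreen 56 [548.8 -66.9] [548.5 -67.4] [549.4 -67.6] 44 [550.  -70.5] [549.4 -69.9] [547.  -66.8]
slab [ 0.50924295 -0.336485    0.01000178] [ 0.65064971 -0.18523758  0.04395289]
```

apply_moves(series=[{"roll":-0.123,"ty":-30,"hand":100},{"roll":-0.123,"ty":-20,"hand":100},{"roll":-0.122,"hand":100},{"hand":100},{"hand":100}])

```text
validation failed for argument at $.se...
```

apply_moves(series=[{"tx":0,"ty":-30,"tz":0,"roll":-0.123,"hand":100},{"tx":0,"ty":-20,"tz":0,"roll":-0.123,"hand":100},{"tx":0,"ty":0,"tz":0,"roll":-0.122,"hand":100},{"tx":0,"ty":0,"tz":0,"roll":0,"hand":100},{"tx":0,"ty":0,"tz":0,"roll":0,"hand":100}])

```text
clock: 0.52
tool_pos: [0.1471, -0.452, 0.4047]
orientation: [180.0, 0.0, 39.2]
contact_force: [-0.3, -0.0, -0.1]
grip_width: 0.997
grasp_force: 0.0
```

```bash
cat >> h.py <<'E'
Bt=dict(red=(678.5,-77),yellow=(558.3,98.2),green=(449.5,-61),black=(430.8,53.2))
Lt=dict(red=(601.3,301.5),yellow=(594.3,229.9),green=(529.7,308.5),black=(522.7,236.9))
def delta(xy,z):
    from scipy.spatial.transform import Rotation as Ro
    o=robot.get_obs();R=Ro.from_euler("xyz",o["orientation"],degrees=True).as_matrix();p=o["tool_pos"]*1e3
    print("pose",p.round(1),o["orientation"].round(2),"t",o["clock"],"grip",o["grip_width"],o["grasp_force"],"tool delta",(R.T@(np.array([*xy,z])-p)).round(1))
    return R
E
python3 - <<'E'
from h import *
R=delta(Bt["green"],320)
print((R.T@np.array([*Lt["green"],0]) -R.T@np.array([*Bt["green"],0])).round(1))
E
```

```text
pose [ 147.1 -452.   404.7] [179.99   0.    39.19] t 0.5167 grip 0.9972188680349425 0.0 tool delta [ 481.5 -111.9   84.7]
[ 295.7 -235.7   -0. ]
```

apply_moves(series=[{"tx":15,"ty":-3.5,"tz":2,"roll":0,"hand":100},{"tx":30,"ty":-7,"tz":5,"roll":0,"hand":100},{"tx":30,"ty":-7,"tz":5,"roll":0,"hand":100},{"tx":30,"ty":-7,"tz":5,"roll":0,"hand":100},{"tx":30,"ty":-7,"tz":5,"roll":0,"hand":100},{"tx":30,"ty":-7,"tz":5,"roll":0,"hand":100},{"tx":30,"ty":-7,"tz":5,"roll":0,"hand":100},{"tx":30,"ty":-7,"tz":5,"roll":0,"hand":100},{"tx":30,"ty":-7,"tz":5,"roll":0,"hand":100},{"tx":30,"ty":-7,"tz":5,"roll":0,"hand":100},{"tx":30,"ty":-7,"tz":5,"roll":0,"hand":100},{"tx":30,"ty":-7,"tz":5,"roll":0,"hand":100},{"tx":30,"ty":-7,"tz":5,"roll":0,"hand":100},{"tx":30,"ty":-7,"tz":5,"roll":0,"hand":100},{"tx":30,"ty":-7,"tz":5,"roll":0,"hand":100},{"tx":30,"ty":-7,"tz":5,"roll":0,"hand":100},{"tx":15,"ty":-3.5,"tz":5,"roll":0,"hand":100},{"tx":1.5,"ty":0,"tz":3,"roll":0,"hand":100},{"tx":0,"ty":0,"tz":0,"roll":0,"hand":100},{"tx":0,"ty":0,"tz":0,"roll":0,"hand":100}])

```text
clock: 2.18
tool_pos: [0.4479, -0.0602, 0.3195]
orientation: [-180.0, 0.0, 39.3]
contact_force: [-0.9, 0.1, 0.4]
grip_width: 1.0
grasp_force: 0.0
```

```bash
python3 - <<'E'
from h import *
delta(Bt["green"],199)
p,d=robot.read_camera("wrist");cv2.imwrite("pics/w1.png",p[:,:,::-1])
E
```

```text
pose [447.9 -60.2 319.5] [-1.7997e+02  3.0000e-02  3.9300e+01] t 2.1833 grip 1.0000464820078734 0.0 tool delta [  0.8   1.7 120.5]
```

View pics/w1.png

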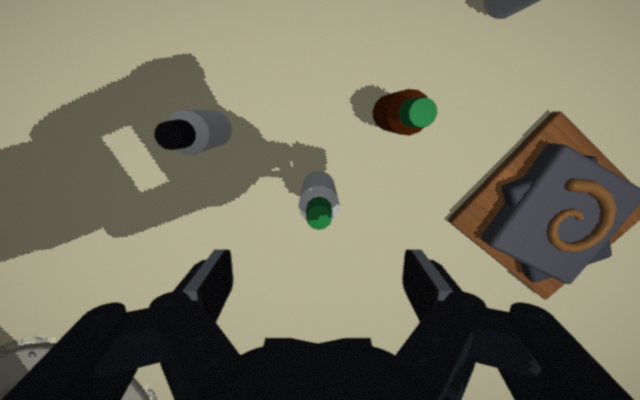

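The green white bottle is at (319,212), centred between the pads at columns 220 and 415. I'll descend and grip.

apply_moves(series=[{"tx":0.8,"ty":1.7,"tz":8,"roll":0,"hand":100},{"tx":0,"ty":0,"tz":18,"roll":0,"hand":100},{"tx":0,"ty":0,"tz":22,"roll":0,"hand":100},{"tx":0,"ty":0,"tz":22,"roll":0,"hand":100},{"tx":0,"ty":0,"tz":22,"roll":0,"hand":100},{"tx":0,"ty":0,"tz":16,"roll":0,"hand":100},{"tx":0,"ty":0,"tz":8,"roll":0,"hand":100},{"tx":0,"ty":0,"tz":4.5,"roll":0,"hand":100},{"tx":0,"ty":0,"tz":0,"roll":0,"hand":80},{"tx":0,"ty":0,"tz":0,"roll":0,"hand":60},{"tx":0,"ty":0,"tz":0,"roll":0,"hand":50},{"tx":0,"ty":0,"tz":0,"roll":0,"hand":45},{"tx":0,"ty":0,"tz":0,"roll":0,"hand":40},{"tx":0,"ty":0,"tz":0,"roll":0,"hand":30},{"tx":0,"ty":0,"tz":0,"roll":0,"hand":10},{"tx":0,"ty":0,"tz":0,"roll":0,"hand":0},{"tx":0,"ty":0,"tz":0,"roll":0,"hand":0},{"tx":0,"ty":0,"tz":0,"roll":0,"hand":0}])

```text
clock: 3.73
tool_pos: [0.4498, -0.0605, 0.2]
orientation: [179.9, -0.0, 39.4]
contact_force: [-2.2, 0.7, 6.3]
grip_width: 0.384
grasp_force: 59.1
```

```bash
python3 - <<'E'
from h import *
delta(Bt["green"],199)
R=delta(Lt["green"],320)
E
```

```text
pose [449.8 -60.5 200. ] [ 1.7994e+02 -3.0000e-02  3.9420e+01] t 3.7333 grip 0.384341090295514 59.10941813606769 tool delta [-0.6  0.2  1. ]
pose [449.8 -60.5 200. ] [ 1.7994e+02 -3.0000e-02  3.9420e+01] t 3.7333 grip 0.384341090295514 59.10941813606769 tool delta [ 296.  -234.2 -120.1]
```

apply_moves(series=[{"tx":0,"ty":0,"tz":-8,"roll":0,"hand":0},{"tx":0,"ty":0,"tz":-24,"roll":0,"hand":0},{"tx":0,"ty":0,"tz":-28,"roll":0,"hand":0},{"tx":0,"ty":0,"tz":-28,"roll":0,"hand":0},{"tx":0,"ty":0,"tz":-24,"roll":0,"hand":0},{"tx":4,"ty":-3,"tz":-8,"roll":0,"hand":0},{"tx":15,"ty":-12,"tz":0,"roll":0,"hand":0},{"tx":24,"ty":-19,"tz":0,"roll":0,"hand":0},{"tx":27,"ty":-21,"tz":0,"roll":0,"hand":0},{"tx":27,"ty":-21,"tz":0,"roll":0,"hand":0},{"tx":27,"ty":-21,"tz":0,"roll":0,"hand":0},{"tx":27,"ty":-21,"tz":0,"roll":0,"hand":0},{"tx":27,"ty":-21,"tz":0,"roll":0,"hand":0},{"tx":27,"ty":-21,"tz":0,"roll":0,"hand":0},{"tx":27,"ty":-21,"tz":0,"roll":0,"hand":0},{"tx":27,"ty":-21,"tz":0,"roll":0,"hand":0},{"tx":24,"ty":-20,"tz":0,"roll":0,"hand":0},{"tx":10,"ty":-10,"tz":0,"roll":0,"hand":0},{"tx":3,"ty":-2,"tz":0,"roll":0,"hand":0},{"tx":0,"ty":0,"tz":0,"roll":0,"hand":0}])

```text
clock: 5.4
tool_pos: [0.5295, 0.309, 0.3183]
orientation: [-180.0, 0.1, 39.5]
contact_force: [-0.8, 0.3, -1.1]
grip_width: 0.383
grasp_force: 59.6
```

```bash
python3 - <<'E'
from h import *
delta(Lt["green"],208)
p,d=robot.read_camera("scene");cv2.imwrite("pics/s1.png",cv2.resize(p[120:280,200:460,::-1],None,fx=3,fy=3))
E
```

```text
pose [529.5 309.  318.3] [-1.7998e+02  7.0000e-02  3.9490e+01] t 5.4 grip 0.3826248530613842 59.639218943193555 tool delta [ -0.    0.6 110.3]
```

View pics/s1.png

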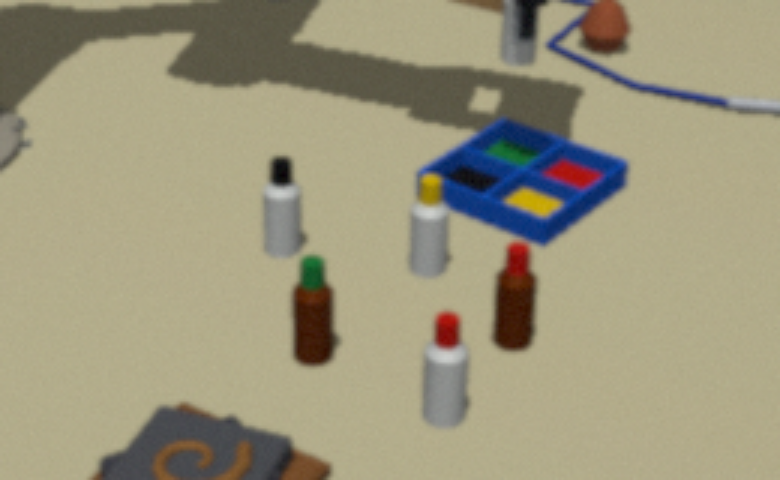

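The green bottle hangs upright at crop (518,35), above the green liner at (515,152). I'll lower it.

apply_moves(series=[{"tx":0,"ty":0,"tz":10,"roll":0,"hand":0},{"tx":0,"ty":0,"tz":20,"roll":0,"hand":0},{"tx":0,"ty":0,"tz":20,"roll":0,"hand":0},{"tx":0,"ty":0,"tz":20,"roll":0,"hand":0},{"tx":0,"ty":0,"tz":15,"roll":0,"hand":0},{"tx":0,"ty":0,"tz":10,"roll":0,"hand":0},{"tx":0,"ty":0,"tz":6,"roll":0,"hand":0},{"tx":0,"ty":0,"tz":4,"roll":0,"hand":0},{"tx":0,"ty":0,"tz":2,"roll":0,"hand":0},{"tx":0,"ty":0,"tz":2,"roll":0,"hand":0},{"tx":0,"ty":0,"tz":0,"roll":0,"hand":0},{"tx":0,"ty":0,"tz":0,"roll":0,"hand":0}])

```text
clock: 6.45
tool_pos: [0.5299, 0.3083, 0.2107]
orientation: [180.0, -0.0, 39.4]
contact_force: [-0.2, 0.3, -1.3]
grip_width: 0.383
grasp_force: 59.6
```

apply_moves(series=[{"tx":0,"ty":0,"tz":1.5,"roll":0,"hand":0},{"tx":0,"ty":0,"tz":1.5,"roll":0,"hand":0},{"tx":0,"ty":0,"tz":0.5,"roll":0,"hand":0},{"tx":0,"ty":0,"tz":0,"roll":0,"hand":0},{"tx":0,"ty":0,"tz":0,"roll":0,"hand":0}])

```text
clock: 6.87
tool_pos: [0.5298, 0.3083, 0.207]
orientation: [180.0, -0.0, 39.4]
contact_force: [-0.4, 0.3, 2.9]
grip_width: 0.381
grasp_force: 60.0
```

apply_moves(series=[{"tx":0,"ty":0,"tz":0,"roll":0,"hand":42},{"tx":0,"ty":0,"tz":0,"roll":0,"hand":46},{"tx":0,"ty":0,"tz":0,"roll":0,"hand":55},{"tx":0,"ty":0,"tz":0,"roll":0,"hand":70},{"tx":0,"ty":0,"tz":0,"roll":0,"hand":70},{"tx":0,"ty":0,"tz":-10,"roll":0,"hand":70},{"tx":0,"ty":0,"tz":-20,"roll":0,"hand":70},{"tx":0,"ty":0,"tz":-25,"roll":0,"hand":70},{"tx":0,"ty":0,"tz":-25,"roll":0,"hand":70},{"tx":0,"ty":0,"tz":-20,"roll":0,"hand":70},{"tx":0,"ty":0,"tz":-13,"roll":0,"hand":100}])

```text
clock: 7.78
tool_pos: [0.5298, 0.3083, 0.3231]
orientation: [179.9, -0.2, 39.4]
contact_force: [0.1, -0.1, -0.9]
grip_width: 0.822
grasp_force: 0.0
```

apply_moves(series=[{"tx":-18,"ty":10,"tz":0,"roll":0,"hand":100},{"tx":-30,"ty":17,"tz":0,"roll":0,"hand":100},{"tx":-30,"ty":17,"tz":0,"roll":0,"hand":100},{"tx":-30,"ty":17,"tz":0,"roll":0,"hand":100},{"tx":-30,"ty":17,"tz":0,"roll":0,"hand":100},{"tx":-30,"ty":17,"tz":0,"roll":0,"hand":100},{"tx":-30,"ty":17,"tz":0,"roll":0,"hand":100},{"tx":-25,"ty":14,"tz":0,"roll":0,"hand":100},{"tx":-15,"ty":8,"tz":0,"roll":0,"hand":100},{"tx":0,"ty":0,"tz":0,"roll":0,"hand":100},{"tx":0,"ty":0,"tz":0,"roll":0,"hand":100},{"tx":0,"ty":0,"tz":0,"roll":0,"hand":100}])

```text
clock: 8.78
tool_pos: [0.4312, 0.054, 0.3202]
orientation: [180.0, -0.0, 39.4]
contact_force: [-1.7, -0.2, 0.8]
grip_width: 0.996
grasp_force: 0.0
```

```bash
cat >> h.py <<'E'
def cap(xy,name="top"):
    p,d=robot.read_camera(name);W=cloud(name,d)[d>0]
    c=W[(np.hypot(*(W[:,:2]*1e3-xy).T)<20)&(W[:,2]>.08)&(W[:,2]<.11)]
    print("cap",len(c),(c.mean(0)*1e3).round(1) if len(c) else None,c[:,2].max() if len(c) else None);return p
E
python3 - <<'E'
from h import *
p=cap(Lt["green"]);cv2.imwrite("pics/t2.png",cv2.resize(p[130:280,150:420,::-1],None,fx=2.5,fy=2.5))
delta(Bt["black"],199)
E
```

```text
cap 85 [529.9 304.6  95.6] 0.10205688160013737
pose [431.2  54.3 320. ] [ 1.7998e+02 -3.0000e-02  3.9450e+01] t 8.8333 grip 0.9973490189314428 0.0 tool delta [ -1.1   0.5 121. ]
```

View pics/t2.png

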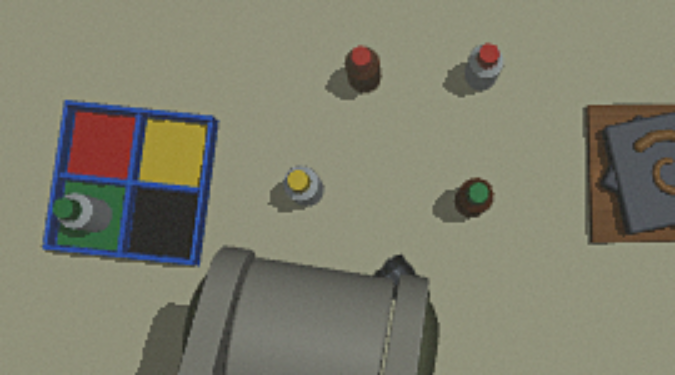

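The green bottle stands upright in the green compartment, crop (75,212); the others are unmoved. Next is black.

apply_moves(series=[{"tx":-1,"ty":0.5,"tz":8,"roll":0,"hand":100},{"tx":0,"ty":0,"tz":18,"roll":0,"hand":100},{"tx":0,"ty":0,"tz":22,"roll":0,"hand":100},{"tx":0,"ty":0,"tz":22,"roll":0,"hand":100},{"tx":0,"ty":0,"tz":22,"roll":0,"hand":100},{"tx":0,"ty":0,"tz":16,"roll":0,"hand":100},{"tx":0,"ty":0,"tz":8,"roll":0,"hand":100},{"tx":0,"ty":0,"tz":4.5,"roll":0,"hand":100},{"tx":0,"ty":0,"tz":0,"roll":0,"hand":80},{"tx":0,"ty":0,"tz":0,"roll":0,"hand":60},{"tx":0,"ty":0,"tz":0,"roll":0,"hand":50},{"tx":0,"ty":0,"tz":0,"roll":0,"hand":45},{"tx":0,"ty":0,"tz":0,"roll":0,"hand":40},{"tx":0,"ty":0,"tz":0,"roll":0,"hand":30},{"tx":0,"ty":0,"tz":0,"roll":0,"hand":10},{"tx":0,"ty":0,"tz":0,"roll":0,"hand":0},{"tx":0,"ty":0,"tz":0,"roll":0,"hand":0},{"tx":0,"ty":0,"tz":0,"roll":0,"hand":0}])

```text
clock: 10.33
tool_pos: [0.4307, 0.0526, 0.1999]
orientation: [180.0, -0.0, 39.4]
contact_force: [-1.0, 0.9, 6.4]
grip_width: 0.38
grasp_force: 58.9
```

apply_moves(series=[{"tx":0,"ty":0,"tz":-8,"roll":0,"hand":0},{"tx":0,"ty":0,"tz":-24,"roll":0,"hand":0},{"tx":0,"ty":0,"tz":-28,"roll":0,"hand":0},{"tx":0,"ty":0,"tz":-28,"roll":0,"hand":0},{"tx":0,"ty":0,"tz":-24,"roll":0,"hand":0},{"tx":4,"ty":-2,"tz":-8,"roll":0,"hand":0},{"tx":16,"ty":-7,"tz":0,"roll":0,"hand":0},{"tx":27,"ty":-12,"tz":0,"roll":0,"hand":0},{"tx":27,"ty":-12,"tz":0,"roll":0,"hand":0},{"tx":27,"ty":-12,"tz":0,"roll":0,"hand":0},{"tx":27,"ty":-12,"tz":0,"roll":0,"hand":0},{"tx":27,"ty":-12,"tz":0,"roll":0,"hand":0},{"tx":20,"ty":-9,"tz":0,"roll":0,"hand":0},{"tx":10,"ty":-4.5,"tz":0,"roll":0,"hand":0},{"tx":2.5,"ty":-1,"tz":0,"roll":0,"hand":0},{"tx":0,"ty":0,"tz":0,"roll":0,"hand":0},{"tx":0,"ty":0,"tz":0,"roll":0,"hand":0},{"tx":0,"ty":0,"tz":0,"roll":0,"hand":0}])

```text
clock: 11.83
tool_pos: [0.5222, 0.2355, 0.3192]
orientation: [-180.0, 0.0, 39.4]
contact_force: [0.7, 0.8, -0.7]
grip_width: 0.379
grasp_force: 59.6
```

```bash
python3 - <<'E'
from h import *
delta(Lt["black"],208)
E
```

```text
pose [522.2 235.5 319.2] [-1.7999e+02  3.0000e-02  3.9360e+01] t 11.8333 grip 0.3789412906433225 59.60914253635565 tool delta [  1.4  -0.8 111.2]
```

apply_moves(series=[{"tx":1.4,"ty":-0.8,"tz":10,"roll":0,"hand":0},{"tx":0,"ty":0,"tz":20,"roll":0,"hand":0},{"tx":0,"ty":0,"tz":20,"roll":0,"hand":0},{"tx":0,"ty":0,"tz":20,"roll":0,"hand":0},{"tx":0,"ty":0,"tz":15,"roll":0,"hand":0},{"tx":0,"ty":0,"tz":10,"roll":0,"hand":0},{"tx":0,"ty":0,"tz":6,"roll":0,"hand":0},{"tx":0,"ty":0,"tz":4,"roll":0,"hand":0},{"tx":0,"ty":0,"tz":2,"roll":0,"hand":0},{"tx":0,"ty":0,"tz":2,"roll":0,"hand":0},{"tx":0,"ty":0,"tz":1.5,"roll":0,"hand":0},{"tx":0,"ty":0,"tz":1,"roll":0,"hand":0},{"tx":0,"ty":0,"tz":0,"roll":0,"hand":0},{"tx":0,"ty":0,"tz":0,"roll":0,"hand":0}])

```text
clock: 13.0
tool_pos: [0.523, 0.2377, 0.2079]
orientation: [180.0, -0.0, 39.4]
contact_force: [-0.0, -0.1, -0.8]
grip_width: 0.38
grasp_force: 59.6
```

apply_moves(series=[{"tx":0,"ty":0,"tz":1,"roll":0,"hand":0},{"tx":0,"ty":0,"tz":0,"roll":0,"hand":0},{"tx":0,"ty":0,"tz":0,"roll":0,"hand":42},{"tx":0,"ty":0,"tz":0,"roll":0,"hand":46},{"tx":0,"ty":0,"tz":0,"roll":0,"hand":55},{"tx":0,"ty":0,"tz":0,"roll":0,"hand":70},{"tx":0,"ty":0,"tz":0,"roll":0,"hand":70},{"tx":0,"ty":0,"tz":-10,"roll":0,"hand":70},{"tx":0,"ty":0,"tz":-20,"roll":0,"hand":70},{"tx":0,"ty":0,"tz":-25,"roll":0,"hand":70},{"tx":0,"ty":0,"tz":-25,"roll":0,"hand":70},{"tx":0,"ty":0,"tz":-20,"roll":0,"hand":70},{"tx":0,"ty":0,"tz":-13,"roll":0,"hand":100}])

```text
clock: 14.08
tool_pos: [0.523, 0.2377, 0.3229]
orientation: [179.9, -0.2, 39.4]
contact_force: [0.2, 0.5, 0.6]
grip_width: 0.824
grasp_force: 0.0
```

apply_moves(series=[{"tx":-8,"ty":17,"tz":0,"roll":0,"hand":100},{"tx":-13,"ty":28,"tz":0,"roll":0,"hand":100},{"tx":-13,"ty":28,"tz":0,"roll":0,"hand":100},{"tx":-13,"ty":28,"tz":0,"roll":0,"hand":100},{"tx":-9,"ty":19,"tz":0,"roll":0,"hand":100},{"tx":-5,"ty":10,"tz":0,"roll":0,"hand":100},{"tx":0,"ty":0,"tz":0,"roll":0,"hand":100},{"tx":0,"ty":0,"tz":0,"roll":0,"hand":100},{"tx":0,"ty":0,"tz":0,"roll":0,"hand":100}])

```text
clock: 14.83
tool_pos: [0.5581, 0.0997, 0.3199]
orientation: [-180.0, -0.0, 39.5]
contact_force: [0.4, 0.5, 0.2]
grip_width: 1.001
grasp_force: 0.0
```

```bash
python3 - <<'E'
from h import *
p=cap(Lt["black"],"scene");cv2.imwrite("pics/s2.png",cv2.resize(p[120:280,200:460,::-1],None,fx=3,fy=3))
delta(Bt["yellow"],199)
E
```

```text
cap 59 [524.9 232.4  91.2] 0.10160321425276908
pose [558.1  99.8 319.8] [-1.7999e+02 -1.0000e-02  3.9490e+01] t 14.8833 grip 0.9981763321969692 0.0 tool delta [ -0.8   1.4 120.8]
```

View pics/s2.png

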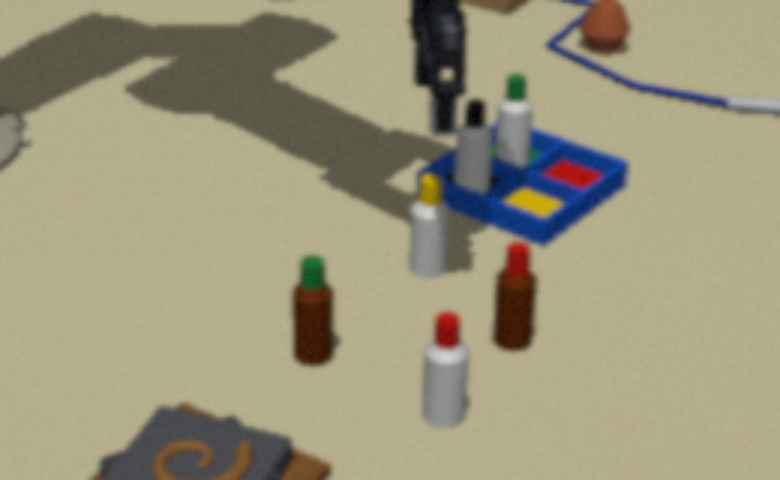

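Black and green stand in their compartments, at crop (475,150) and (515,120). The browns are unmoved. Next is yellow.

apply_moves(series=[{"tx":-0.8,"ty":1.4,"tz":8,"roll":0,"hand":100},{"tx":0,"ty":0,"tz":18,"roll":0,"hand":100},{"tx":0,"ty":0,"tz":22,"roll":0,"hand":100},{"tx":0,"ty":0,"tz":22,"roll":0,"hand":100},{"tx":0,"ty":0,"tz":22,"roll":0,"hand":100},{"tx":0,"ty":0,"tz":16,"roll":0,"hand":100},{"tx":0,"ty":0,"tz":8,"roll":0,"hand":100},{"tx":0,"ty":0,"tz":4.5,"roll":0,"hand":100},{"tx":0,"ty":0,"tz":0,"roll":0,"hand":80},{"tx":0,"ty":0,"tz":0,"roll":0,"hand":60},{"tx":0,"ty":0,"tz":0,"roll":0,"hand":50},{"tx":0,"ty":0,"tz":0,"roll":0,"hand":45},{"tx":0,"ty":0,"tz":0,"roll":0,"hand":40},{"tx":0,"ty":0,"tz":0,"roll":0,"hand":30},{"tx":0,"ty":0,"tz":0,"roll":0,"hand":10},{"tx":0,"ty":0,"tz":0,"roll":0,"hand":0},{"tx":0,"ty":0,"tz":0,"roll":0,"hand":0},{"tx":0,"ty":0,"tz":0,"roll":0,"hand":0}])

```text
clock: 16.38
tool_pos: [0.5588, 0.097, 0.2001]
orientation: [180.0, -0.1, 39.4]
contact_force: [-0.7, 0.5, 6.3]
grip_width: 0.383
grasp_force: 59.7
```

apply_moves(series=[{"tx":0,"ty":0,"tz":-8,"roll":0,"hand":0},{"tx":0,"ty":0,"tz":-24,"roll":0,"hand":0},{"tx":0,"ty":0,"tz":-28,"roll":0,"hand":0},{"tx":0,"ty":0,"tz":-28,"roll":0,"hand":0},{"tx":0,"ty":0,"tz":-24,"roll":0,"hand":0},{"tx":0,"ty":0,"tz":-8,"roll":0,"hand":0},{"tx":10,"ty":-7,"tz":0,"roll":0,"hand":0},{"tx":20,"ty":-14,"tz":0,"roll":0,"hand":0},{"tx":24,"ty":-17,"tz":0,"roll":0,"hand":0},{"tx":24,"ty":-17,"tz":0,"roll":0,"hand":0},{"tx":20,"ty":-14,"tz":0,"roll":0,"hand":0},{"tx":10,"ty":-7,"tz":0,"roll":0,"hand":0},{"tx":3.5,"ty":-3,"tz":0,"roll":0,"hand":0},{"tx":0,"ty":0,"tz":0,"roll":0,"hand":0},{"tx":0,"ty":0,"tz":0,"roll":0,"hand":0},{"tx":0,"ty":0,"tz":0,"roll":0,"hand":0}])

```text
clock: 17.72
tool_pos: [0.5946, 0.228, 0.3187]
orientation: [-180.0, 0.1, 39.4]
contact_force: [0.3, -0.0, -0.9]
grip_width: 0.383
grasp_force: 59.6
```

```bash
python3 - <<'E'
from h import *
delta(Lt["yellow"],208)
E
```

```text
pose [594.6 228.  318.7] [-1.7998e+02  5.0000e-02  3.9360e+01] t 17.7167 grip 0.38291214845852084 59.55329965800047 tool delta [  1.1  -1.6 110.7]
```

apply_moves(series=[{"tx":1,"ty":-1.5,"tz":10,"roll":0,"hand":0},{"tx":0,"ty":0,"tz":20,"roll":0,"hand":0},{"tx":0,"ty":0,"tz":20,"roll":0,"hand":0},{"tx":0,"ty":0,"tz":20,"roll":0,"hand":0},{"tx":0,"ty":0,"tz":15,"roll":0,"hand":0},{"tx":0,"ty":0,"tz":10,"roll":0,"hand":0},{"tx":0,"ty":0,"tz":6,"roll":0,"hand":0},{"tx":0,"ty":0,"tz":4,"roll":0,"hand":0},{"tx":0,"ty":0,"tz":2,"roll":0,"hand":0},{"tx":0,"ty":0,"tz":2,"roll":0,"hand":0},{"tx":0,"ty":0,"tz":1.5,"roll":0,"hand":0},{"tx":0,"ty":0,"tz":1,"roll":0,"hand":0},{"tx":0,"ty":0,"tz":0,"roll":0,"hand":0},{"tx":0,"ty":0,"tz":0,"roll":0,"hand":0}])

```text
clock: 18.88
tool_pos: [0.5945, 0.2306, 0.2079]
orientation: [180.0, -0.0, 39.4]
contact_force: [0.8, -0.6, -1.1]
grip_width: 0.382
grasp_force: 59.5
```

apply_moves(series=[{"tx":0,"ty":0,"tz":1,"roll":0,"hand":0},{"tx":0,"ty":0,"tz":0,"roll":0,"hand":0},{"tx":0,"ty":0,"tz":0,"roll":0,"hand":42},{"tx":0,"ty":0,"tz":0,"roll":0,"hand":46},{"tx":0,"ty":0,"tz":0,"roll":0,"hand":55},{"tx":0,"ty":0,"tz":0,"roll":0,"hand":70},{"tx":0,"ty":0,"tz":0,"roll":0,"hand":70},{"tx":0,"ty":0,"tz":-10,"roll":0,"hand":70},{"tx":0,"ty":0,"tz":-20,"roll":0,"hand":70},{"tx":0,"ty":0,"tz":-25,"roll":0,"hand":70},{"tx":0,"ty":0,"tz":-25,"roll":0,"hand":70},{"tx":0,"ty":0,"tz":-20,"roll":0,"hand":70},{"tx":0,"ty":0,"tz":-13,"roll":0,"hand":100}])

```text
clock: 19.97
tool_pos: [0.5945, 0.2306, 0.3232]
orientation: [179.9, -0.2, 39.4]
contact_force: [0.1, -0.2, -0.1]
grip_width: 0.825
grasp_force: 0.0
```

apply_moves(series=[{"tx":-6,"ty":13,"tz":0,"roll":0,"hand":100},{"tx":-12,"ty":26,"tz":0,"roll":0,"hand":100},{"tx":-12,"ty":28,"tz":0,"roll":0,"hand":100},{"tx":-12,"ty":28,"tz":0,"roll":0,"hand":100},{"tx":-12,"ty":28,"tz":0,"roll":0,"hand":100},{"tx":-12,"ty":28,"tz":0,"roll":0,"hand":100},{"tx":-12,"ty":28,"tz":0,"roll":0,"hand":100},{"tx":-12,"ty":28,"tz":0,"roll":0,"hand":100},{"tx":-12,"ty":28,"tz":0,"roll":0,"hand":100},{"tx":-12,"ty":24,"tz":0,"roll":0,"hand":100},{"tx":-10,"ty":19,"tz":0,"roll":0,"hand":100},{"tx":-6,"ty":13,"tz":0,"roll":0,"hand":100},{"tx":0,"ty":0,"tz":0,"roll":0,"hand":100},{"tx":0,"ty":0,"tz":0,"roll":0,"hand":100},{"tx":0,"ty":0,"tz":0,"roll":0,"hand":100}])

```text
clock: 21.22
tool_pos: [0.6786, -0.0759, 0.3195]
orientation: [-180.0, 0.0, 39.5]
contact_force: [-1.6, 0.6, -1.0]
grip_width: 0.999
grasp_force: 0.0
```

```bash
python3 - <<'E'
from h import *
p=cap(Lt["yellow"],"top");cv2.imwrite("pics/t3.png",cv2.resize(p[130:280,150:420,::-1],None,fx=2.5,fy=2.5))
delta(Bt["red"],199)
E
```

```text
cap 74 [595.1 227.7  96.5] 0.10151644400975879
pose [678.6 -75.6 319.7] [-179.97    0.     39.48] t 21.2667 grip 1.0000722193058325 0.0 tool delta [ -1.    1.1 120.7]
```

View pics/t3.png

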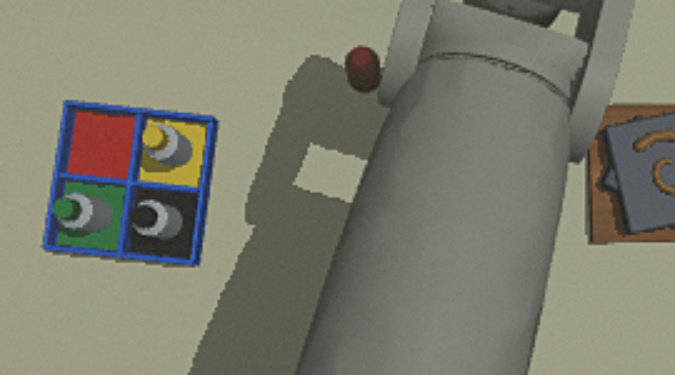

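Three bottles stand correctly: yellow (165,145), green (80,212) and black (155,218). Now red.

apply_moves(series=[{"tx":-1,"ty":1,"tz":8,"roll":0,"hand":100},{"tx":0,"ty":0,"tz":18,"roll":0,"hand":100},{"tx":0,"ty":0,"tz":22,"roll":0,"hand":100},{"tx":0,"ty":0,"tz":22,"roll":0,"hand":100},{"tx":0,"ty":0,"tz":22,"roll":0,"hand":100},{"tx":0,"ty":0,"tz":16,"roll":0,"hand":100},{"tx":0,"ty":0,"tz":8,"roll":0,"hand":100},{"tx":0,"ty":0,"tz":4.5,"roll":0,"hand":100},{"tx":0,"ty":0,"tz":0,"roll":0,"hand":80},{"tx":0,"ty":0,"tz":0,"roll":0,"hand":60},{"tx":0,"ty":0,"tz":0,"roll":0,"hand":50},{"tx":0,"ty":0,"tz":0,"roll":0,"hand":45},{"tx":0,"ty":0,"tz":0,"roll":0,"hand":40},{"tx":0,"ty":0,"tz":0,"roll":0,"hand":30},{"tx":0,"ty":0,"tz":0,"roll":0,"hand":10},{"tx":0,"ty":0,"tz":0,"roll":0,"hand":0},{"tx":0,"ty":0,"tz":0,"roll":0,"hand":0},{"tx":0,"ty":0,"tz":0,"roll":0,"hand":0}])

```text
clock: 22.77
tool_pos: [0.6788, -0.0782, 0.2002]
orientation: [179.9, -0.1, 39.4]
contact_force: [-1.1, 0.9, 5.6]
grip_width: 0.379
grasp_force: 59.9
```

apply_moves(series=[{"tx":0,"ty":0,"tz":-8,"roll":0,"hand":0},{"tx":0,"ty":0,"tz":-24,"roll":0,"hand":0},{"tx":0,"ty":0,"tz":-28,"roll":0,"hand":0},{"tx":0,"ty":0,"tz":-28,"roll":0,"hand":0},{"tx":0,"ty":0,"tz":-24,"roll":0,"hand":0},{"tx":0,"ty":0,"tz":-8,"roll":0,"hand":0},{"tx":0,"ty":0,"tz":0,"roll":0,"hand":0}])

```text
clock: 23.35
tool_pos: [0.6787, -0.0783, 0.3214]
orientation: [179.8, -0.1, 39.4]
contact_force: [0.6, -0.4, -0.8]
grip_width: 0.381
grasp_force: 59.5
```

apply_moves(series=[{"tx":6,"ty":-11,"tz":0,"roll":0,"hand":0},{"tx":12,"ty":-23,"tz":0,"roll":0,"hand":0},{"tx":14,"ty":-26.5,"tz":0,"roll":0,"hand":0},{"tx":14,"ty":-26.5,"tz":0,"roll":0,"hand":0},{"tx":14,"ty":-26.5,"tz":0,"roll":0,"hand":0},{"tx":14,"ty":-26.5,"tz":0,"roll":0,"hand":0},{"tx":14,"ty":-26.5,"tz":0,"roll":0,"hand":0},{"tx":14,"ty":-26.5,"tz":0,"roll":0,"hand":0},{"tx":14,"ty":-26.5,"tz":0,"roll":0,"hand":0},{"tx":14,"ty":-26.5,"tz":0,"roll":0,"hand":0},{"tx":14,"ty":-26.5,"tz":0,"roll":0,"hand":0},{"tx":14,"ty":-26.5,"tz":0,"roll":0,"hand":0},{"tx":12,"ty":-23,"tz":0,"roll":0,"hand":0},{"tx":8,"ty":-15,"tz":0,"roll":0,"hand":0},{"tx":2.5,"ty":-4.5,"tz":0,"roll":0,"hand":0},{"tx":0,"ty":0,"tz":0,"roll":0,"hand":0},{"tx":0,"ty":0,"tz":0,"roll":0,"hand":0},{"tx":0,"ty":0,"tz":0,"roll":0,"hand":0}])

```text
clock: 24.85
tool_pos: [0.6016, 0.2991, 0.3185]
orientation: [-180.0, 0.1, 39.3]
contact_force: [0.8, 0.2, -0.6]
grip_width: 0.379
grasp_force: 59.6
```

```bash
python3 - <<'E'
from h import *
delta(Lt["red"],208)
E
```

```text
pose [601.6 299.1 318.5] [-1.7999e+02  6.0000e-02  3.9340e+01] t 24.85 grip 0.37890836111399695 59.57905581628438 tool delta [  1.4  -2.  110.5]
```

apply_moves(series=[{"tx":1,"ty":-2,"tz":10,"roll":0,"hand":0},{"tx":0,"ty":0,"tz":20,"roll":0,"hand":0},{"tx":0,"ty":0,"tz":20,"roll":0,"hand":0},{"tx":0,"ty":0,"tz":20,"roll":0,"hand":0},{"tx":0,"ty":0,"tz":15,"roll":0,"hand":0},{"tx":0,"ty":0,"tz":10,"roll":0,"hand":0},{"tx":0,"ty":0,"tz":6,"roll":0,"hand":0},{"tx":0,"ty":0,"tz":4,"roll":0,"hand":0},{"tx":0,"ty":0,"tz":2,"roll":0,"hand":0},{"tx":0,"ty":0,"tz":2,"roll":0,"hand":0},{"tx":0,"ty":0,"tz":1.5,"roll":0,"hand":0},{"tx":0,"ty":0,"tz":1,"roll":0,"hand":0},{"tx":0,"ty":0,"tz":0,"roll":0,"hand":0},{"tx":0,"ty":0,"tz":0,"roll":0,"hand":0}])

```text
clock: 26.02
tool_pos: [0.6008, 0.3024, 0.2079]
orientation: [180.0, -0.0, 39.4]
contact_force: [-0.1, -0.5, -1.3]
grip_width: 0.382
grasp_force: 59.5
```

Release, lift, then back off toward the base so that the top view is clear.

apply_moves(series=[{"tx":0,"ty":0,"tz":1,"roll":0,"hand":0},{"tx":0,"ty":0,"tz":0,"roll":0,"hand":0},{"tx":0,"ty":0,"tz":0,"roll":0,"hand":42},{"tx":0,"ty":0,"tz":0,"roll":0,"hand":46},{"tx":0,"ty":0,"tz":0,"roll":0,"hand":55},{"tx":0,"ty":0,"tz":0,"roll":0,"hand":70},{"tx":0,"ty":0,"tz":0,"roll":0,"hand":70},{"tx":0,"ty":0,"tz":-10,"roll":0,"hand":70},{"tx":0,"ty":0,"tz":-20,"roll":0,"hand":70},{"tx":0,"ty":0,"tz":-25,"roll":0,"hand":70},{"tx":0,"ty":0,"tz":-25,"roll":0,"hand":70},{"tx":0,"ty":0,"tz":-20,"roll":0,"hand":70},{"tx":0,"ty":0,"tz":-20,"roll":0,"hand":70}])

```text
clock: 27.1
tool_pos: [0.6006, 0.3023, 0.329]
orientation: [180.0, -0.1, 39.4]
contact_force: [0.3, 0.1, -0.1]
grip_width: 0.698
grasp_force: 0.0
```

apply_moves(series=[{"tx":-15,"ty":0,"tz":0,"roll":0,"hand":70},{"tx":-28,"ty":0,"tz":0,"roll":0,"hand":70},{"tx":-28,"ty":0,"tz":0,"roll":0,"hand":70},{"tx":-28,"ty":0,"tz":0,"roll":0,"hand":70},{"tx":-28,"ty":0,"tz":0,"roll":0,"hand":70},{"tx":-28,"ty":0,"tz":0,"roll":0,"hand":70},{"tx":-28,"ty":0,"tz":0,"roll":0,"hand":70},{"tx":-28,"ty":0,"tz":0,"roll":0,"hand":70},{"tx":-28,"ty":0,"tz":0,"roll":0,"hand":70},{"tx":-15,"ty":0,"tz":0,"roll":0,"hand":70},{"tx":0,"ty":0,"tz":0,"roll":0,"hand":70},{"tx":0,"ty":0,"tz":0,"roll":0,"hand":70},{"tx":0,"ty":0,"tz":0,"roll":0,"hand":70}])

```text
clock: 28.18
tool_pos: [0.4052, 0.1414, 0.3273]
orientation: [180.0, -0.1, 39.4]
contact_force: [0.7, 0.2, -0.6]
grip_width: 0.704
grasp_force: 0.0
```

```bash
python3 - <<'E'
from h import *
p,d=robot.read_camera("top");W=cloud("top",d)[d>0]
for n,m in {**Lt,"Bred":(674.5,42.2),"Bgreen":(548.8,-67)}.items():
    c=W[(np.hypot(*(W[:,:2]*1e3-m).T)<25)&(W[:,2]>.08)&(W[:,2]<.11)]; c=c[c[:,2]>c[:,2].max()-.006]
    print(n,m,len(c),(c.mean(0)*1e3).round(1))
s,_=robot.read_camera("scene")
a=cv2.resize(p[130:280,150:420,::-1],(540,300));b=cv2.resize(s[120:270,200:470,::-1],(540,300))
cv2.imwrite("pics/f.png",np.vstack([a,b]));print(robot.get_obs()["clock"])
E
```

```text
red (601.3, 301.5) 54 [602.9 301.7  99.1]
yellow (594.3, 229.9) 51 [595.7 229.1  99.4]
green (529.7, 308.5) 56 [530.2 306.8  98.7]
black (522.7, 236.9) 59 [524.4 236.9  99. ]
Bred (674.5, 42.2) 49 [674.4  42.1  92.2]
Bgreen (548.8, -67) 53 [548.9 -66.9  91.8]
28.2833
```

View pics/f.png

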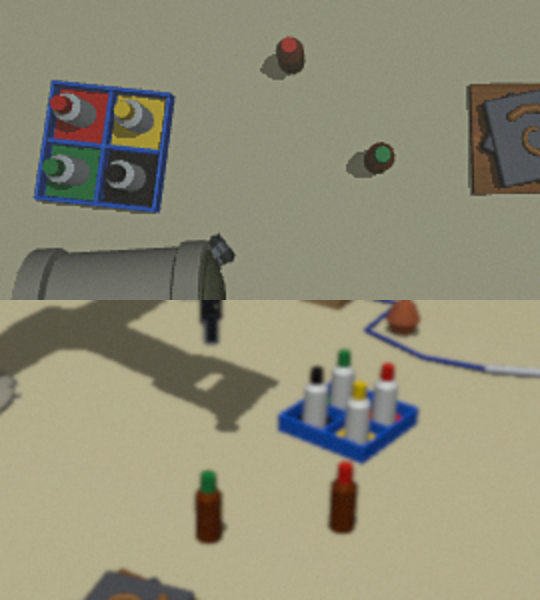

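All four white bottles stand upright in their matching compartments, within 2 mm of centre with cap tops at 99 mm. The browns are unmoved and the robot touches nothing.

```bash
python3 -c "
from station import robot
print(robot.sign_off())"
```

```text
the job is handed in; nothing more can be done
None
```

The job is handed in at about 28 s: all four glue bottles stand upright on the liners matching their caps, both solvent bottles are where they began, and no bottle fell; the sign-off gave no verdict.

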